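# Lock the well plate into its cradle

## Robot

A 7-joint arm with a two-finger parallel gripper is mounted at the origin on the work surface. World frame = base frame: x ahead of the robot, y to its left, z up, the work surface at z = 0. Lengths are in mm, angles in rad, forces in N, time in s.
With the tool pointing down it reaches from about 400 to 850 mm from the base axis. Payload 6.9 kg.
Tool frame: the origin (TCP) lies between the finger pads; the fingertips stand 11 mm ahead of it and the grasp point (between the pads) lies 8 mm behind it; x points along the fingers, y is the direction in which the jaws open and shut, and the axes are right-handed (so a half turn about x gives the same grasp; the last joint's range is limited). The gripper opens to 85 mm and grips with 20 to 120 N. Pads are 22 mm wide; open, the fingers measure 114 mm over their backs; the gripper's body (76 mm by 85 mm) begins 54 mm behind the grasp point. The pads swing forward as they close: fully open they stand 13 mm farther back than shut.
Start: joints at [-1.244, 0.507, -0.238, 1.5, 0.126, 1.149, -0.155], TCP at [137.511, 609.674, 242.275] pointing down, gripper open.
Joint ranges: [-3.08, 3.08], [-0.24, 2.05], [-1.43, 1.35], [0, 2.5], [-1.52, 4.66], [0.17, 1.96], [-2.89, 2.89]. Speed limits (rad/s): [2.39, 2.39, 3.14, 3.14, 3.14, 3.14, 3.14].

## Interface

Orientations are given as a unit quaternion [x, y, z, w].
In Python, from workcell import env gives the robot as it stands.
- The arm moves only by the shell command python3 -m inch 'ROWS' [FORCE]. ROWS is JSON, a list that holds one entry, the list of rows, each a list of 7 numbers: the shift along the tool's x, y, z in m, then the turn, a rotation vector about the tool's x, y, z in rad, then the opening, from 0 (shut) to 1 (fully open). A call has 1 to 8 rows; each row is the pose to reach, as a shift and turn from the pose measured when the call began, along the tool's axes at that moment; what a row does not reach only later rows make up. A row lasts 1/12 s, in which the tool goes at most 41.7 mm and 7.16 degrees, less where a joint would pass 70% of its speed; a pose out of reach is approached as far as the arm can. A call with a gripper value outside its range is refused whole. The fingers move at their own pace and stop on an object; FORCE is the grip in N (left out, the last holds). Time passes only in rows, so rows that repeat a pose let the fingers close. It gives the time, the measured TCP pose, the force and the opening at its end, in the units of the state.
- env.read_state(): the state, without advancing time (a new reading comes with each control period).
- env.camera(name): name is "scene" or "top"; returns the picture (480x640x3 uint8, red, green, blue); there is no depth.
- env.camera_model(name): a dict with "vfov" (degrees; the focal length in pixels is half the picture's height over the tangent of half this angle, whatever the lens; pixels are square), "cx", "cy" (the principal point, pixels), "rvec" (rotation vector, rad) and "tvec" (3), from world to camera coordinates, as OpenCV has them. Camera axes: x right, y down, z forward; pixel columns grow to the right and rows downward; lengths in mm; the calibration is good to about 2 mm. A picture is of the moment at which its call begins. camera_model takes no time and is no camera call.
- env.hand_in(): hands the job in, once; it reports no verdict.
The state is a dict: "time_s": time; "q": joint angles; "joint_velocities": joint speeds; "tau": joint torques, N m; "ee_pos": TCP position; "orientation": TCP orientation; "ft_force": force on the tool from outside, world axes, zero at the start; "wrist_torque": the same for the moment, N m; "finger_gap": finger opening in mm.
Only numpy, scipy, OpenCV 4.12 (cv2) and the standard library are available. Lean on these libraries where they do the work, as an engineer would, in place of code of your own. Each camera call takes 0.05 s, during which the arm holds its last target. There are 200 camera calls.

## Task

Two identical plate cradles stand on the lab bench with their keeper bars swung open; only one of them holds a well plate. Swing the keeper bar of the cradle with the plate shut across the plate until it snaps fully home in its catch, then let go. Leave the plate lying in its cradle, and leave the empty cradle's bar open.

Things in the scene. Friction and masses are not known exactly. Their poses are not given: they have to be found in the camera images.
- keeper_bar (a joint): level steel bar (150x20x8 mm, underside 46 mm up) of the cradle with the plate, on an upright pivot; stays where left. Radians: 0 = home across the plate, grows opening towards the robot, starts 1.35-1.9, limit 2.0. Closes counter-clockwise from above. A spring ball meets it at 0.16 rad and takes about 4 N at the post to pass; under 0.07 rad it draws the bar home and holds it.
- keeper_post (a point): on the axis of the upright black grip post at that bar's free end, 28 mm above the bar's top face, 17 mm below the post's top, 82 mm above the bench. Post: plain cylinder 18 mm in diameter, 45 mm tall, free all round above the bar's top. The frame turns with the bar: z up, +y along the bar to the pivot axis, 140 mm away.
- plate_mid (a point): centre (half-way up) of the lidded 24-well plate, 128x86x20 mm, loose in the nest of its cradle (10 mm high lips, 2 mm play), its top 30 mm above the bench, 3 mm below the bar's rubber pad. The cradle is an aluminium base 150x170 mm fixed to the bench.
- spare_bar (a joint): keeper bar of the other, empty cradle: same make, size and joint values (rad, 0 = home, starts 1.35 to 1.9 open); to stay open.
Not all that is in view belongs to the job. What is shaped like the part that bears plate_mid but red is not meant.

How it is judged:
By the outcome, as a careful person would: the job done as asked, in the order asked, and still so for the second after the job is handed in, with the robot touching nothing.
It also fails if it takes over 35 s, if anything falls off the work surface, if the arm or the gripper's body presses on something with over 40 N, if the wrist force passes 120 N, or if a joint passes its speed limit or range.

## Working session

There is one attempt and no reset: what is moved stays moved. The work goes in short steps, Python scripts to look and compute and a shell command to move; the robot and the scene stay as the last step left them, time stands still between calls to the robot, and variables do not carry over. Pictures are saved under pics/ and viewed, about 8 in all and at most 12, crops included, and the job is handed in when it is done.

```bash
mkdir -p pics; ls; python3 - <<'E'
from workcell import env
import cv2,json
for n in("scene","top"):
    cv2.imwrite(f"pics/{n}0.png",env.camera(n)[:,:,::-1]); print(n,env.camera_model(n))
s=env.read_state();print(s)
E
```

```text
pics
scene {'vfov': 46.62726157513225, 'cx': 312.3629352826093, 'cy': 233.68948666452636, 'rvec': array([ 1.80141488,  1.74683158, -0.6695784 ]), 'tvec': array([  -2.19418842, -265.32544245, 1413.25651699])}
top {'vfov': 47.981556365578754, 'cx': 319.9096167849565, 'cy': 244.99905820603544, 'rvec': array([ 2.092593  , -2.12980866,  0.16930156]), 'tvec': array([  25.25588267,  440.60171461, 1170.16443995])}
{'time_s': 0.1, 'q': array([-1.24349308,  0.50821334, -0.23753825,  1.50103201,  0.12567822,
        1.14888068, -0.1547962 ]), 'joint_velocities': array([-0.00100733, -0.00099266,  0.00126265, -0.00303645,  0.00099926,
        0.00091021,  0.00056765]), 'tau': array([-5.68828866e-03, -6.21830964e+01, -2.19495982e+00, -2.50203806e+01,
        1.25235246e-02,  7.83479190e-03, -4.70725539e-06]), 'ee_pos': array([137.45912537, 609.25915842, 241.54220826]), 'orientation': array([ 0.07771001,  0.70282106, -0.07879851,  0.70270513]), 'ft_force': array([0.17735839, 0.26101554, 0.22054204]), 'wrist_torque': array([-0.00224814, -0.0514428 , -0.01206747]), 'finger_gap': 85.54739099819281}
```

View pics/top0.png

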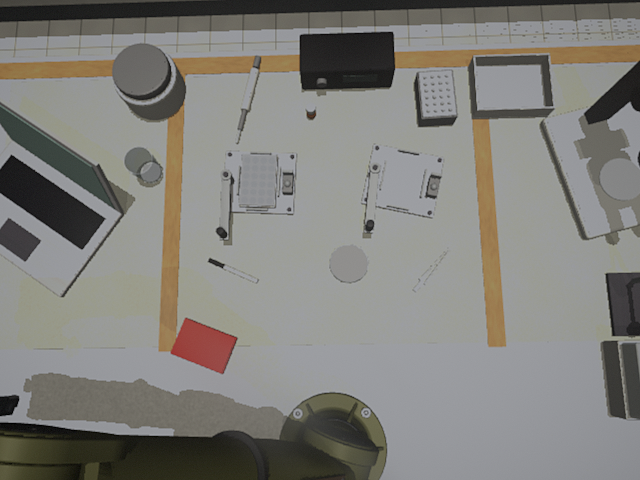

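View pics/scene0.png

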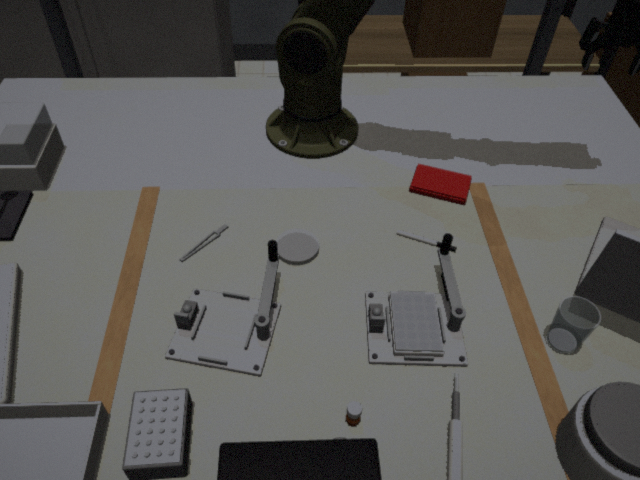

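Candidates for the plate:
- White plate in the left cradle, top view (258,182), scene (415,322).
- Empty cradle, top view (405,182).
- Red plate, top view (204,345), which is a decoy.

Candidates for the post: top (222,232) on the left cradle, and (370,226) on the spare. I choose the left cradle with its post at top (222,232), scene (447,243). Next I'll measure it and check the choice in a crop.

```bash
cat > h.py <<'E'
import numpy as np,cv2
from workcell import env
def cam(n):
    m=env.camera_model(n);f=240/np.tan(np.radians(m["vfov"]/2))
    K=np.array([[f,0,m["cx"]],[0,f,m["cy"]],[0,0,1]]);R=cv2.Rodrigues(m["rvec"])[0]
    return K,R,m["tvec"]
def onz(n,uv,z):
    K,R,t=cam(n);d=R.T@np.linalg.inv(K)@[*uv,1];c=-R.T@t
    return c+d*(z-c[2])/d[2]
def proj(n,p):
    K,R,t=cam(n);v=K@(R@np.array(p,float)+t);return v[:2]/v[2]
E
python3 - <<'E'
from h import *
out=[]
for n,(u0,v0,u1,v1) in (("top",(195,135,315,255)),("scene",(350,225,480,370))):
    im=cv2.imread(f"pics/{n}0.png")
    c=im[v0:v1,u0:u1]; out.append(cv2.resize(c,(400,400),interpolation=cv2.INTER_CUBIC))
    g=c.max(2); m=(g<60).astype(np.uint8)
    k,l,st,ce=cv2.connectedComponentsWithStats(m)
    for i in range(1,k):
        if st[i,4]>8: print(n,st[i]+[u0,v0,0,0,0],ce[i]+[u0,v0])
cv2.imwrite("pics/crop.png",np.hstack(out))
for uv in((222,232),(222,231)):print(onz("top",uv,95))
print(onz("scene",(447,238),99), onz("top",(225,176),60),onz("scene",(456,313),60))
E
```

```text
top [284 173   9   2  18] [288.  173.5]
top [231 176   3   9  19] [231.73684211 180.26315789]
top [283 192  10   3  16] [288.25 193.25]
top [230 194   1  20  20] [230.  203.5]
top [217 228  10  10  64] [221.640625 232.5625  ]
scene [436 234  20  21 243] [445.83950617 244.6255144 ]
scene [439 265  25  67 382] [449.47643979 307.30104712]
scene [369 294   4   4  14] [370.5        295.28571429]
scene [368 307  17  26 216] [375.30092593 324.36111111]
scene [455 308   7   6  32] [458.34375 310.6875 ]
scene [372 310   9   6  20] [375.45 313.6 ]
scene [441 329   4  14  16] [442.125 336.25 ]
scene [372 354   5   5  19] [374.21052632 356.        ]
scene [394 353  16   3  22] [400.45454545 353.90909091]
scene [411 354  31   3  40] [427.05 354.55]
scene [404 358  29   3  76] [418.13157895 358.98684211]
scene [459 357   5   4  18] [461.22222222 358.5       ]
scene [369 362  29   3  34] [384.11764706 363.14705882]
scene [403 364  31   2  39] [420.15384615 364.23076923]
scene [438 365  28   2  35] [452.2 365.2]
[463.84984035 227.93807745  95.        ]
[466.06763208 227.97994616  95.        ]
[470.48776133 232.08376137  99.        ] [601.88253412 230.94348222  60.        ] [610.46794561 226.90071746  60.        ]
```

View pics/crop.png

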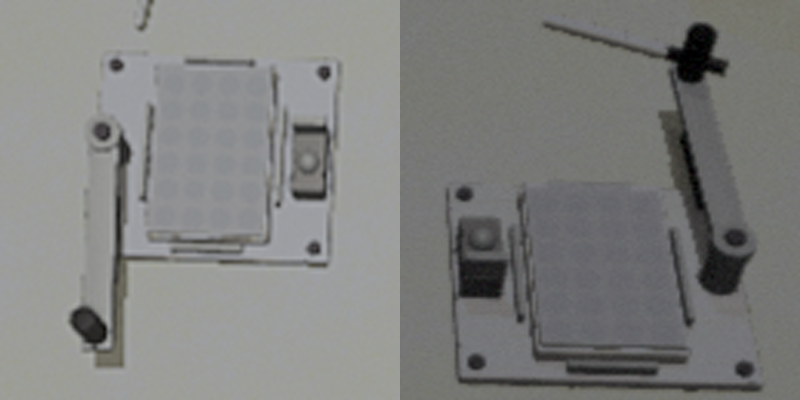

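The crop confirms it: the left cradle holds the white plate. Its pivot is at top (225.6,174), its post at about (221,232), and its catch ball at (288,183). Next I'll work out the geometry.

```bash
cat >> h.py <<'E'
from scipy.spatial.transform import Rotation as Ro
def tri(a,b,):
    # least-squares point from top pixel a, scene pixel b
    A=[];B=[]
    for n,uv in(("top",a),("scene",b)):
        K,R,t=cam(n);d=R.T@np.linalg.inv(K)@[*uv,1];d/=np.linalg.norm(d);c=-R.T@t
        P=np.eye(3)-np.outer(d,d);A.append(P);B.append(P@c)
    return np.linalg.lstsq(np.vstack(A),np.hstack(B),rcond=None)[0]
def rel(p,yaw):
    """shift/turn in tool axes to TCP p with tool down, jaw axis at world yaw"""
    s=env.read_state();R=Ro.from_quat(s["orientation"])
    best=None
    for y in(yaw,yaw+np.pi):
        j=np.array([np.cos(y),np.sin(y),0]);x=np.array([0,0,-1.]);T=Ro.from_matrix(np.c_[x,j,np.cross(x,j)])
        v=(R.inv()*T).as_rotvec()
        if best is None or np.linalg.norm(v)<np.linalg.norm(best):best=v
    return np.round(R.inv().apply(np.array(p)-s["ee_pos"])/1000,4),np.round(best,4)
E
python3 - <<'E'
from h import *
c=lambda x,y:(195+x*.3,135+y*.3); d=lambda x,y:(350+(x-400)*.325,225+y*.3625)
pm=tri((221.6,232.2),d(696,52));print("postmid",pm)
print("top view z77",onz("top",(221.6,232.2),77),"scene z77",onz("scene",d(696,52),77))
pv=tri(c(102,131),d(735,238));print("pivot",pv)
print("ball",tri(c(309,160),d(484,232)))
for n,a,b in(("holeTL",c(117,65),d(477,362)),("TR",c(323,73),0),("BR",c(314,248),0)):print(n,onz("top",a,8))
s=env.read_state();print(Ro.from_quat(s["orientation"]).as_matrix().round(3))
E
```

```text
postmid [467.1980668  233.66759532  78.9494781 ]
top view z77 [467.34691923 232.62841827  77.        ] scene z77 [465.36814393 235.90624854  77.        ]
pivot [606.5058473  231.35410399  59.21452613]
ball [587.33270913  91.88226696  43.67011551]
holeTL [672.52052331 230.4291203    8.        ]
TR [662.72450419  82.02605361   8.        ]
BR [533.68271286  89.05149943   8.        ]
[[-0.     0.22   0.976]
 [-0.002  0.976 -0.22 ]
 [-1.    -0.002  0.   ]]
```

Post at about (467,233), pivot (606.5,231.4), radius 139.5 (expected 140). The opening is about 1.5 rad, with home direction about −93.5° and jaws tangential (yaw 90°). Approaching above the post.

```bash
python3 -m inch '[[[0.02,-0.025,0.035,-0.02,0,0,1],[0.03,-0.05,0.069,-0.05,0,0,1],[0.04,-0.075,0.103,-0.08,0,0,1],[0.05,-0.1,0.137,-0.11,0,0,1],[0.05,-0.125,0.171,-0.14,0,0,1],[0.05,-0.15,0.205,-0.17,0,0,1],[0.05,-0.175,0.239,-0.2,0,0,1],[0.05,-0.2,0.273,-0.22,0,0,1]]]' 25; python3 -c "
from h import *
print(rel([467,233,150],np.pi/2),env.read_state()['q'])"
```

```text
time_s: 0.77
ee_pos: [351.9, 362.1, 191.5]
orientation: [-0.001, 0.707, -0.001, 0.707]
ft_force: [1.0, 0.4, -0.2]
finger_gap: 85.2
(array([ 0.0417, -0.129 ,  0.1151]), array([-0.    , -0.0007,  0.0021])) [-0.65976071  0.37884552 -0.26335544  1.88471674  0.12452158  0.89581867
  0.5872916 ]
```

```bash
python3 -m inch '[[[0.01,-0.03,0.025,0,0,0,1],[0.02,-0.06,0.053,0,0,0,1],[0.03,-0.09,0.08,0,0,0,1],[0.042,-0.115,0.103,0,0,0,1],[0.042,-0.129,0.115,0,0,0,1],[0.042,-0.129,0.115,0,0,0,1],[0.042,-0.129,0.115,0,0,0,1]]]' 25; python3 -c "
from h import *
print(rel([467,233,74],np.pi/2))
a=env.camera('scene')[:,:,::-1];b=env.camera('top')[:,:,::-1]
cv2.imwrite('pics/app.png',np.hstack([cv2.resize(x,(400,400)) for x in(a[150:350,350:550],b[130:290,150:310])]))"
```

```text
time_s: 1.35
ee_pos: [467.2, 231.9, 149.2]
orientation: [0.0, 0.708, -0.002, 0.706]
ft_force: [0.3, 0.7, 0.8]
finger_gap: 85.1
(array([ 0.0752,  0.0013, -0.0001]), array([-0.0029, -0.0017,  0.0026]))
```

View pics/app.png

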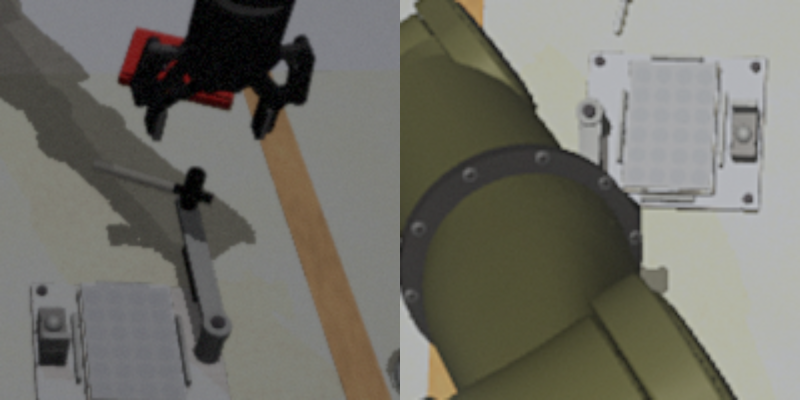

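The scene view (left half) shows the open jaws above and either side of the post at crop (193,187). The arm hides the post in the top view. Descending and closing.

```bash
python3 -m inch '[[[0.02,0.001,0,0,0,0,1],[0.04,0.001,0,0,0,0,1],[0.06,0.001,0,0,0,0,1],[0.075,0.001,0,0,0,0,1],[0.075,0.001,0,0,0,0,1],[0.075,0.001,0,0,0,0,1]]]' 25; python3 -m inch '[[[0,0,0,0,0,0,0.6],[0,0,0,0,0,0,0.3],[0,0,0,0,0,0,0.1],[0,0,0,0,0,0,0],[0,0,0,0,0,0,0],[0,0,0,0,0,0,0],[0,0,0,0,0,0,0],[0,0,0,0,0,0,0]]]' 25;  python3 -c "
from h import *
a=env.camera('scene')[:,:,::-1]
cv2.imwrite('pics/grip.png',cv2.resize(a[170:350,350:550],(600,540)))"
```

```text
time_s: 1.95
ee_pos: [464.8, 236.2, 74.7]
orientation: [-0.002, 0.708, 0.001, 0.706]
ft_force: [-0.1, -0.8, 0.3]
finger_gap: 85.3
time_s: 2.62
ee_pos: [465.0, 236.3, 75.0]
orientation: [-0.002, 0.708, 0.001, 0.706]
ft_force: [-1.3, -0.5, 5.2]
finger_gap: 17.0
```

View pics/grip.png

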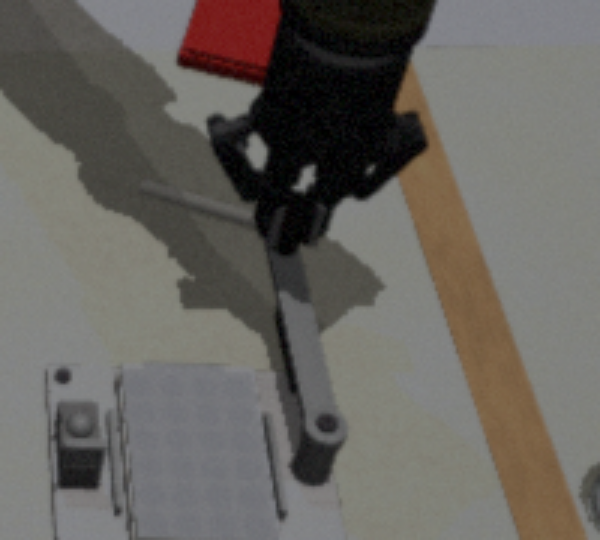

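The grip is on the post (gap 17). Now I'll swing along the 140 mm arc, turning the tool with the bar.

```bash
python3 -m inch '[[[0,-0.0084,0.0003,-0.06,0,0,0],[0,-0.0168,0.001,-0.12,0,0,0],[0,-0.0251,0.0023,-0.18,0,0,0],[0,-0.0333,0.004,-0.24,0,0,0],[0,-0.0414,0.0063,-0.30,0,0,0],[0,-0.0493,0.009,-0.36,0,0,0],[0,-0.0571,0.0121,-0.42,0,0,0],[0,-0.0646,0.0158,-0.48,0,0,0]]]'; cat >>h.py <<'E'
def ang():
    s=env.read_state();v=s["ee_pos"][:2]-[606.5,231.4];R=Ro.from_quat(s["orientation"]).as_matrix()
    print("r",np.hypot(*v),"theta",np.degrees(np.arctan2(v[1],v[0]))%360,"yaw+90",np.degrees(np.arctan2(R[1,1],R[0,1]))%360+90,"tilt",R[:2,0].round(3),"q7",s["q"][6].round(2))
E
python3 -c "
from h import *
ang()"
```

```text
time_s: 3.33
ee_pos: [479.4, 170.5, 75.0]
orientation: [-0.171, 0.688, 0.17, 0.684]
ft_force: [-5.7, -2.4, 8.1]
finger_gap: 17.2
r 140.965535086093 theta 205.60310913415378 yaw+90 207.89234300875478 tilt [-0.005 -0.003] q7 1.35
```

```bash
python3 -m inch '[[[0,-0.0084,0,-0.06,0,0,0],[0,-0.0168,0.0003,-0.12,0,0,0],[0,-0.0251,0.0013,-0.17,0,0,0],[0,-0.0333,0.0027,-0.23,0,0,0],[0,-0.0414,0.0046,-0.28,0,0,0],[0,-0.0493,0.007,-0.34,0,0,0],[0,-0.0571,0.0098,-0.39,0,0,0],[0,-0.0646,0.0132,-0.45,0,0,0]]]'; python3 -c "
from h import *
ang()"
```

```text
time_s: 4.0
ee_pos: [521.3, 119.8, 75.1]
orientation: [-0.32, 0.632, 0.32, 0.628]
ft_force: [-2.5, 0.8, 5.0]
finger_gap: 17.3
r 140.40350213304765 theta 232.64020421478318 yaw+90 233.8822001568687 tilt [-0.005 -0.003] q7 1.81
```

```bash
python3 -m inch '[[[0,-0.0084,0.0001,-0.06,0,0,0],[0,-0.0168,0.0007,-0.12,0,0,0],[0,-0.0251,0.0018,-0.18,0,0,0],[0,-0.0333,0.0033,-0.23,0,0,0],[0,-0.0414,0.0055,-0.29,0,0,0],[0,-0.0493,0.008,-0.34,0,0,0],[0,-0.0571,0.011,-0.40,0,0,0],[0,-0.0571,0.011,-0.40,0,0,0]]]'; python3 -c "
from h import *
ang()
a=env.camera('scene')[:,:,::-1]
cv2.imwrite('pics/near.png',cv2.resize(a[220:400,330:530],(600,540)))"
```

```text
time_s: 4.67
ee_pos: [575.2, 94.7, 75.0]
orientation: [-0.44, 0.555, 0.44, 0.552]
ft_force: [0.4, -1.1, 5.6]
finger_gap: 17.4
r 140.19381762088946 theta 257.09031759758125 yaw+90 256.9583223574771 tilt [-0.005 -0.002] q7 2.21
```

View pics/near.png

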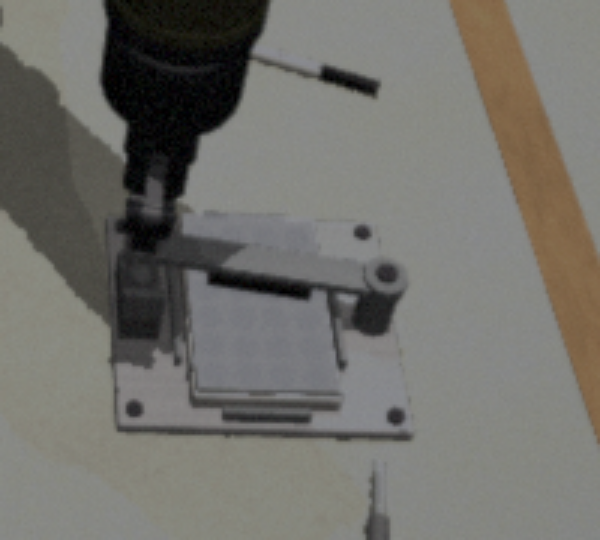

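The bar is over the plate, just before the catch. Now slow steps through the ball, watching force.

```bash
python3 -m inch '[[[0,-0.004,0.0001,-0.03,0,0,0],[0,-0.008,0.0002,-0.06,0,0,0],[0,-0.012,0.0005,-0.085,0,0,0],[0,-0.015,0.0008,-0.107,0,0,0],[0,-0.018,0.0011,-0.13,0,0,0],[0,-0.018,0.0011,-0.13,0,0,0]]]'; python3 -c "
from h import *
ang();print(env.read_state()['ft_force'])"
python3 -m inch '[[[0,-0.002,0,-0.014,0,0,0],[0,-0.004,0,-0.028,0,0,0],[0,-0.004,0,-0.028,0,0,0]]]'; python3 -c "
from h import *
ang();print(env.read_state()['ft_force'])"
```

```text
time_s: 5.22
ee_pos: [593.7, 92.0, 75.1]
orientation: [-0.474, 0.525, 0.475, 0.523]
ft_force: [1.1, 0.3, 4.7]
finger_gap: 17.1
r 140.02849154671117 theta 264.77164123836343 yaw+90 264.3440995710225 tilt [-0.003 -0.002] q7 2.34
[1.07538281 0.27965837 4.67841496]
time_s: 5.47
ee_pos: [597.5, 91.7, 75.1]
orientation: [-0.482, 0.518, 0.483, 0.516]
ft_force: [-1.4, -0.1, 5.1]
finger_gap: 17.4
r 140.02530243370038 theta 266.30068296225977 yaw+90 266.0269404758451 tilt [-0.004 -0.002] q7 2.37
[-1.4318491  -0.13371905  5.11306476]
```

```bash
python3 -m inch '[[[0,-0.001,0,-0.007,0,0,0],[0,-0.002,0,-0.014,0,0,0],[0,-0.002,0,-0.014,0,0,0]]]'; python3 -m inch '[[[0,-0.001,0,-0.007,0,0,0],[0,-0.002,0,-0.014,0,0,0],[0,-0.002,0,-0.014,0,0,0]]]'; python3 -c "
from h import *
ang();print(env.read_state()['ft_force'])"
```

```text
time_s: 5.72
ee_pos: [597.6, 91.6, 75.0]
orientation: [-0.485, 0.516, 0.487, 0.511]
ft_force: [-6.4, 0.2, 8.3]
finger_gap: 17.5
time_s: 5.97
ee_pos: [597.6, 91.7, 74.9]
orientation: [-0.488, 0.513, 0.492, 0.506]
ft_force: [-7.6, 0.5, 8.7]
finger_gap: 17.3
r 139.94440502626324 theta 266.36588184159746 yaw+90 267.75406196560726 tilt [-0.011 -0.003] q7 2.4
[-7.62058577  0.51781245  8.65627821]
```

It has stopped at 266.4°, matching the predicted home of about 266.5°, with the force rising. Opening the jaws and retreating upward.

```bash
python3 -m inch '[[[0,0,0,0,0,0,0.3],[0,0,0,0,0,0,0.5],[0,0,0,0,0,0,0.6],[0,0,0,0,0,0,0.6],[0,0,0,0,0,0,0.6]]]'; python3 -m inch '[[[-0.02,0,0,0,0,0,0.6],[-0.05,0,0,0,0,0,0.6],[-0.08,0,0,0,0,0,0.6],[-0.11,0,0,0,0,0,0.6],[-0.12,0,-0.03,0,0,0,0.6],[-0.12,0.04,-0.06,0,0,0,0.6],[-0.12,0.08,-0.09,0,0,0,0.6],[-0.12,0.12,-0.12,0,0,0,0.6]]]'; python3 -m inch '[[[0,0.035,0,0,0,0,0.6],[0,0.07,0,0,0,0,0.6],[0,0.105,0,0,0,0,0.6],[0,0.14,0,0,0,0,0.6],[0,0.14,0,0,0,0,0.6],[0,0.14,0,0,0,0,0.6]]]'; python3 -c "
from h import *
a=env.camera('scene')[:,:,::-1];b=env.camera('top')[:,:,::-1]
cv2.imwrite('pics/end_s.png',a);cv2.imwrite('pics/end_t.png',b)
cv2.imwrite('pics/end.png',np.hstack([cv2.resize(x,(400,400)) for x in(a[200:400,320:520],b[120:280,180:340])]))"
```

```text
time_s: 6.38
ee_pos: [597.7, 91.5, 74.6]
orientation: [-0.488, 0.513, 0.492, 0.506]
ft_force: [-0.2, 0.0, 0.4]
finger_gap: 51.3
time_s: 7.05
ee_pos: [493.7, -10.0, 195.9]
orientation: [-0.488, 0.513, 0.492, 0.506]
ft_force: [0.1, -0.5, 0.5]
finger_gap: 51.0
time_s: 7.55
ee_pos: [352.6, -5.0, 197.8]
orientation: [-0.489, 0.514, 0.491, 0.506]
ft_force: [0.6, -0.1, 0.4]
finger_gap: 51.1
```

View pics/end.png

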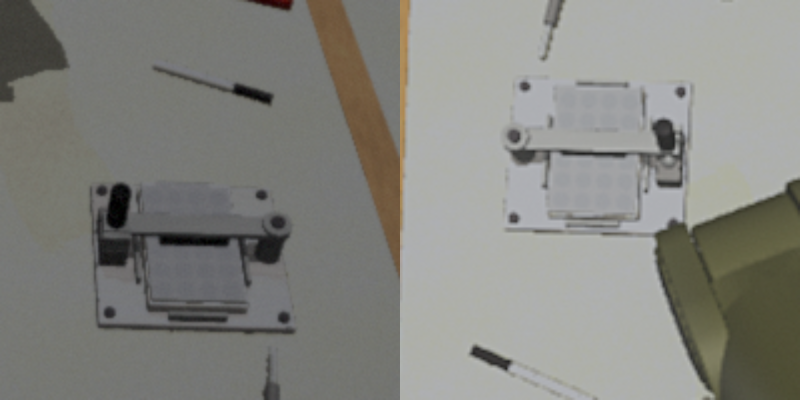

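View pics/end_t.png

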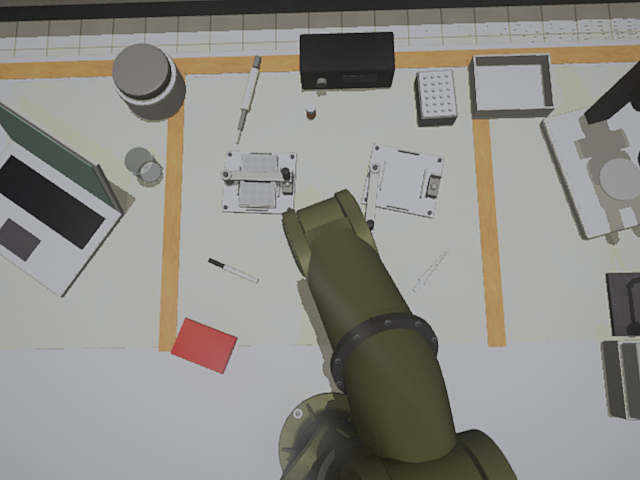

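The bar lies straight across the plate, parallel to the base edge, with its post at top (286,175) over the catch. The plate is in its nest. The spare bar is still open with its post at (370,225). Handing in.

```bash
python3 -c "
from workcell import env
s=env.read_state();print(s['ft_force'],abs(s['joint_velocities']).max());print(env.hand_in())"
```

```text
[0.88010381 0.63941619 0.38855263] 0.02374321756823285
the job is handed in; nothing more can be done
None
```

I gripped the post of the cradle holding the white plate, swung its bar along the 140 mm arc, and pushed it through the catch to its stop. Then I opened the jaws, backed the arm away and handed the job in at about 7.7 s; the hand-in gives no verdict.

**Bar home:** it stopped at 266.4°, against about 266.5° estimated from the cradle edges, and pushing further only raised the force to about 8 N. I saw no distinct force spike at the spring ball, because I only read the force at the end of each call. "Home" therefore rests on the stop position and the final pictures.

**Final pictures:** the bar is parallel to the base edge within about half a degree, the plate is in its nest and the spare bar is still open. The robot was touching nothing, with wrist force about 1 N.

No check failed. The two camera views disagreed by about 3 mm on the post position, which the jaws absorbed.

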